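# Seat a target disc in the pocket of a sprung platen by feel

## Robot

A 7-joint arm with a two-finger parallel gripper is mounted at the origin on a cart in front of the work surface, level with it; the furniture and walls round the work are solid. World frame = base frame: x ahead of the robot, y to its left, z up, the work surface at z = 0. Lengths are in m, angles in rad, forces in N, time in s.
With the tool pointing down it reaches from about 0.425 to 0.925 m from the base axis. Payload 6.8 kg.
Tool frame: the origin (TCP) lies between the finger pads; the fingertips stand 14 mm ahead of it and the grasp point (between the pads) lies 5 mm behind it; z points along the fingers, y is the direction in which the jaws open and shut (so a half turn about z gives the same grasp; the last joint's range is limited). The gripper opens to 85 mm and grips with 20 to 120 N. Pads are 22 mm wide; open, the fingers measure 114 mm over their backs; the gripper's body (76 mm by 85 mm) begins 54 mm behind the grasp point. The pads swing forward as they close: fully open they stand 13 mm farther back than shut.
Start: joints at [1.115, 0.477, 0.022, 1.555, -0.011, 1.109, -0.083], TCP at [0.23, -0.635, 0.245] pointing down, gripper open.
Joint ranges: [-2.96, 2.96], [-0.34, 2.1], [-1.41, 1.46], [0.24, 2.44], [-1.37, 4.51], [0.17, 1.92], [-2.96, 2.96]. Speed limits (rad/s): [2.39, 2.39, 3.14, 3.14, 3.14, 3.14, 3.14].

## Interface

Orientations are given as a unit quaternion [w, x, y, z].
In Python, from station import bot gives the robot as it stands.
- The arm moves only by the shell command python3 -m crank 'ROWS' [FORCE]. ROWS is JSON, a list of rows, each a list of 3 entries, a list of its own where there are three numbers: the shift along the tool's x, y, z in m, then the turn, a rotation vector about the tool's x, y, z in degrees, then the finger opening in m, from 0 to 0.0854. A call has 1 to 10 rows; each row shifts and turns the commanded pose from where the row before left it, along the tool's axes as they then stand; what a row does not reach is not made up. A row lasts 1/8 s, in which the tool goes at most 62.5 mm and 10.7 degrees, less where a joint would pass 70% of its speed; a pose out of reach is approached as far as the arm can. A call is refused whole if a number of a shift passes 0.0625 or a number of a turn 10.7, either way. A call with a gripper value outside its range is refused whole. The fingers move at their own pace and stop on an object; FORCE is the grip in N (left out, the last holds). Time passes only in rows, so rows that do not move let the fingers close. It gives the time, the measured TCP pose, the force and the opening at its end, in the units of the state.
- bot.get_obs(): the state, without advancing time (a new reading comes with each control period).
- bot.read_camera(name): name is "side" or "top"; returns (picture, depth): 384x512x3 uint8, red, green, blue; 384x512 float32, m along the optical axis (not along the pixel's ray), 0 where there is no reading.
- bot.calibration(name): a dict with "fx", "fy", "cx", "cy" (pixels), "extrinsics" (4x4, takes a point from camera to world coordinates). Camera axes: x right, y down, z forward; pixel columns grow to the right and rows downward; lengths in m; the calibration is good to about 2 mm. A picture is of the moment at which its call begins. calibration takes no time and is no camera call.
- bot.hand_in(): hands the job in, once; it reports no verdict.
The state is a dict: "t": time; "q": joint angles; "joint_vel": joint speeds; "joint_torque": joint torques, N m; "eef_pos": TCP position; "tool_rot": TCP orientation; "contact_force": force on the tool from outside, world axes, zero at the start; "torque": the same for the moment, N m; "gripper_width": opening from 0.0 (shut) to 1.0 (fully open).
Only numpy, scipy, OpenCV 4.12 (cv2) and the standard library are available. Lean on these libraries where they do the work, as an engineer would, in place of code of your own. Each camera call takes 0.05 s, during which the arm holds its last target.

## Task

Take the smaller of the two stemmed steel discs from the grey tray and set it down on the bare right-hand end of the sprung aluminium platen. Then, without lifting it off, slide it to the left over the platen, searching by feel, until it drops into the shallow round pocket; let go of it lying flat and fully home. Be gentle: the platen must never sink more than 9 mm, the disc must not be pushed against it or the pocket's wall with more than 30 N, so stop as soon as it drops; and leave the larger disc where it is.

Things in the scene. Friction and masses are not known exactly. Their poses are not given: they have to be found in the camera images.
- disc_center (a point): The disc to seat: steel, 44 mm across, 8 mm thick, edges bevelled 1 mm, with a round grip stem 14 mm across on its middle; 40 mm high overall, about 0.12 kg. The point is on its axis, half-way up (20 mm above its underside); z is the axis. It stands in either bay of a low grey tray. Seated in the pocket, the point is 64 mm above the worktop; on the bare platen at rest, 68 mm.
- big_disc_center (a point): The other disc, to be left alone: same make and height, 56 mm across, in the other bay of the tray. The point is on its axis, 20 mm above its underside.
- tray: Grey plastic tray, fixed, 180 mm (its x) by 86 mm (its y), floor 4 mm and rim 10 mm above the worktop; two bays, centred at about x = -44 and +44 mm. Origin at the centre of its underside, z up.
- stage_base: Grey base plate of the fixture, 150 mm (its x) by 200 mm (its y), fixed. Origin at the centre of its underside on the worktop, z up; unturned, +y is the robot's left. On it a stage with a flat sprung aluminium platen, 110 (x) by 170 mm (y), is clamped by hand: square to it but up to 8 mm off-centre in x and in y, which is not measured. The platen's top at rest is 48 mm above the origin.
- strip (a point): Nominal middle of the platen's bare right-hand end, on the platen's top, 55 mm from the base's centre along its -y: set the disc down with its axis within about 15 mm of this point. Fixed to the base plate; same axes.
- search_middle (a point): Where the pocket's centre would be if the stage were not off-centre: 30 mm from the base's centre along its +y, at the height of the platen's top. The real centre lies up to 8 mm from here in x and in y and must be found by feel. The pocket is round, 47 mm across, 4 mm deep, rim bevelled 1 mm. Fixed to the base plate; same axes.
- platen (a joint): How far the sprung platen is pushed down, in m: 0 at rest at its top stop, growing as it is pressed straight down; bottom stop 0.014. It takes 2 to 3 N to start it and 0.8 N more per mm. While a disc is pressed on it and held at one height, the platen comes up 4 mm when the disc meets the pocket.

How it is judged:
By the outcome, as a careful person would: the job done as asked, in the order asked, and still so for the second after the job is handed in, with the robot touching nothing.
It also fails if it takes over 61 s, if anything falls off the work surface, if the arm or the gripper's body presses on something with over 40 N, if the wrist force passes 120 N, or if a joint passes its speed limit or range.

## Working session

There is one attempt and no reset: what is moved stays moved. The work goes in short steps, Python scripts to look and compute and a shell command to move; the robot and the scene stay as the last step left them, time stands still between calls to the robot, and variables do not carry over. Pictures are saved under pics/ and viewed, and the job is handed in when it is done.

```bash
ls; mkdir -p pics; python3 - <<'E'
from station import bot
import cv2,numpy as np
print(bot.get_obs())
for n in("top","side"):
    p,d=bot.read_camera(n); cv2.imwrite(f"pics/{n}0.png",p[:,:,::-1]); np.savez(f"{n}0.npz",p=p,d=d)
    c=bot.calibration(n); print(n,c)
E
```

```text
pics
{'t': 0.0, 'q': array([ 1.11488313,  0.47782949,  0.02231015,  1.5564402 , -0.01153508,
        1.10928498, -0.08309703]), 'joint_vel': array([ 1.50426923e-03, -1.61638400e-03, -4.95998727e-04, -1.38613541e-03,
        1.83076359e-04,  2.69182511e-03, -4.70481363e-06]), 'joint_torque': array([ 2.62749118e-04, -5.96444356e+01,  1.60785310e+00, -2.81201237e+01,
        1.24364629e-02,  9.13012773e-03,  2.80760912e-05]), 'eef_pos': array([ 0.22989285, -0.63404961,  0.24431014]), 'tool_rot': array([-8.94564888e-04,  9.84912850e-01,  1.73048652e-01, -2.04060309e-04]), 'contact_force': array([0.79137733, 0.43860292, 0.07579097]), 'torque': array([-0.05550684, -0.05267429, -0.03741256]), 'gripper_width': 0.999971708606497}
top {'fx': 461.3405902272568, 'fy': 461.3405902272568, 'cx': 263.3381053192799, 'cy': 203.24779395652735, 'extrinsics': array([[-0.02377126, -0.98979717,  0.14048661,  0.34104621],
       [-0.99936638,  0.02725081,  0.02289592, -0.03290526],
       [-0.02649069, -0.13985333, -0.98981781,  1.04829786],
       [ 0.        ,  0.        ,  0.        ,  1.        ]])}
side {'fx': 478.64149038449284, 'fy': 478.64149038449284, 'cx': 246.15148857133752, 'cy': 191.87538813537722, 'extrinsics': array([[ 0.83661168, -0.30110097,  0.45762333,  0.04603987],
       [-0.5475676 , -0.48380126,  0.68271961, -0.658516  ],
       [ 0.01583121, -0.82175091, -0.56962691,  0.59066587],
       [ 0.        ,  0.        ,  0.        ,  1.        ]])}
```

View pics/top0.png

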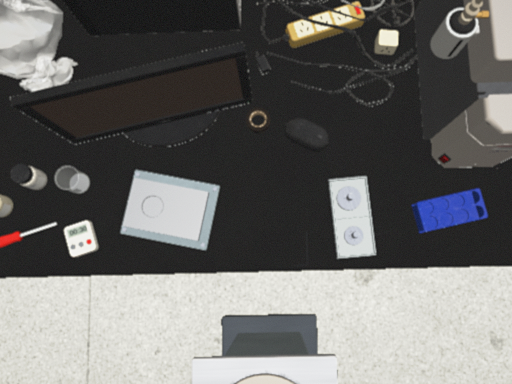

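View pics/side0.png

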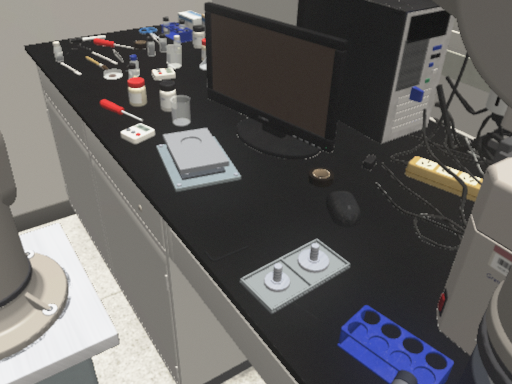

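```bash
cat > h.py <<'E'
import numpy as np,cv2
from station import bot
def ray(n,uv):
    c=bot.calibration(n);E=np.array(c["extrinsics"])
    d=np.array([(uv[0]-c["cx"])/c["fx"],(uv[1]-c["cy"])/c["fy"],1.]);return E[:3,3],E[:3,:3]@d
def plane(n,uv,z):
    o,d=ray(n,uv);return o+d*(z-o[2])/d[2]
def cloud(n,D):
    c=bot.calibration(n);E=np.array(c["extrinsics"]);v,u=np.mgrid[:384,:512]
    P=np.stack([(u-c["cx"])/c["fx"]*D,(v-c["cy"])/c["fy"]*D,D],-1)
    return P@E[:3,:3].T+E[:3,3]
E
python3 - <<'E'
from h import *
a=np.load("top0.npz");p=a["p"][:,:,::-1]
A=cv2.resize(p[160:260,110:230],None,fx=4,fy=4,interpolation=2); B=cv2.resize(p[165:265,320:390],None,fx=4,fy=4,interpolation=2)
cv2.imwrite("pics/crop0.png",np.hstack([A,B]))
b=np.load("side0.npz");q=b["p"][:,:,::-1]
A=cv2.resize(q[120:195,150:245],None,fx=4,fy=4,interpolation=2); B=cv2.resize(q[235:310,235:355],None,fx=3.2,fy=4,interpolation=2)
cv2.imwrite("pics/crop1.png",np.hstack([A,B]))
C=cloud("top",a["d"])
for uv in [(353,236),(348,198),(342,238),(338,215),(190,210),(145,206),(130,232),(250,110),(60,140),(150,140),(250,50),(150,110)]: print(uv,C[uv[1],uv[0]].round(4))
E
```

```text
(353, 236) [ 0.4068 -0.2027  0.0409]
(348, 198) [ 0.4916 -0.1971  0.0341]
(342, 238) [ 0.4054 -0.1843  0.0026]
(338, 215) [ 0.4576 -0.1774  0.0048]
(190, 210) [0.4724 0.1515 0.0484]
(145, 206) [0.4853 0.2535 0.0397]
(130, 232) [0.4307 0.2952 0.0112]
(250, 110) [ 7.136e-01  1.760e-02 -6.000e-04]
(60, 140) [6.542e-01 4.693e-01 6.000e-04]
(150, 140) [0.6444 0.2518 0.0112]
(250, 50) [ 0.8645  0.0147 -0.0017]
(150, 110) [0.6704 0.217  0.1403]
```

View pics/crop0.png

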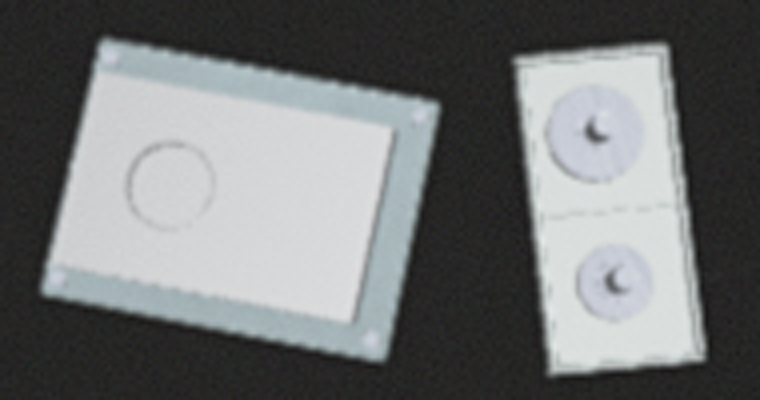

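View pics/crop1.png

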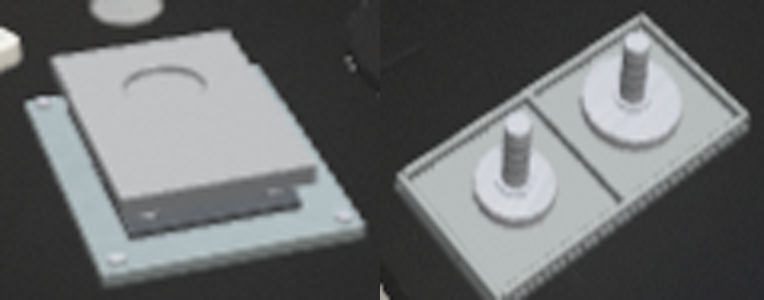

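```bash
python3 - <<'E'
from h import *
a=np.load("top0.npz");p=a["p"].astype(int)
b=np.load("side0.npz");q=b["p"].astype(int)
# discs in top: bluish vs tray
for n,im,(r0,r1,c0,c1) in (("top",p,(170,262,322,385)),("side",q,(235,310,235,355))):
    s=im[r0:r1,c0:c1]; diff=s[:,:,2]-s[:,:,1]
    m=((diff>8)&(s[:,:,1]>90)).astype(np.uint8)
    cs,_=cv2.findContours(m,cv2.RETR_EXTERNAL,cv2.CHAIN_APPROX_NONE)
    for c in cs:
        if cv2.contourArea(c)<60: continue
        (x,y),(w,h),an=cv2.fitEllipse(c)
        print(n,cv2.contourArea(c),(x+c0,y+r0),w,h,an,plane(n,(x+c0,y+r0),.0115).round(4))
# stage: light mask
s=p[160:260,110:230]; g=s.sum(2)/3
for name,m in (("base",(g>90)),("platen",(g>200))):
    m=m.astype(np.uint8)
    cs,_=cv2.findContours(m,cv2.RETR_EXTERNAL,cv2.CHAIN_APPROX_NONE);c=max(cs,key=cv2.contourArea)
    R=cv2.minAreaRect(c);bx=cv2.boxPoints(R)+[110,160]
    for z in(.011,.048): 
        P=np.array([plane("top",u,z)[:2] for u in bx]);print(name,z,P.round(4).tolist(),P.mean(0),np.linalg.norm(np.diff(P,axis=0),axis=1))
s=p[165:265,320:390]; m=(s.sum(2)/3>90).astype(np.uint8)
cs,_=cv2.findContours(m,cv2.RETR_EXTERNAL,cv2.CHAIN_APPROX_NONE);c=max(cs,key=cv2.contourArea)
bx=cv2.boxPoints(cv2.minAreaRect(c))+[320,165]
P=np.array([plane("top",u,.01)[:2] for u in bx]);print("tray",P.round(4).tolist(),P.mean(0),np.linalg.norm(np.diff(P,axis=0),axis=1))
# pocket
s=p[185:230,130:175]; g=cv2.GaussianBlur((s.sum(2)/3).astype(np.float32),(0,0),.7)
m=(cv2.morphologyEx(g,cv2.MORPH_BLACKHAT,np.ones((7,7)))>8).astype(np.uint8)
cs,_=cv2.findContours(m,cv2.RETR_EXTERNAL,cv2.CHAIN_APPROX_NONE)
for c in cs:
    if len(c)>15:
        (x,y),ax,an=cv2.fitEllipse(c);print("pocket",cv2.contourArea(c),(x+130,y+185),ax,plane("top",(x+130,y+185),.048).round(4))
E
```

```text
top 204.5 (353.14705657958984, 234.8577651977539) 16.04910659790039 16.606403350830078 60.85909652709961 [ 0.4113 -0.2081  0.0115]
top 353.0 (348.3887939453125, 197.58001708984375) 21.005765914916992 21.57216453552246 143.4685516357422 [ 0.4959 -0.2017  0.0115]
base 0.011 [[0.4289, 0.3195], [0.5801, 0.2919], [0.5332, 0.0893], [0.3844, 0.1205]] [0.4816672  0.20528955] [0.15372226 0.20795327 0.1519985 ]
base 0.048 [[0.4258, 0.3069], [0.5716, 0.2803], [0.5263, 0.085], [0.3829, 0.115]] [0.4766513  0.19679323] [0.14823904 0.20053566 0.14657678]
platen 0.011 [[0.4463, 0.3121], [0.5589, 0.2916], [0.519, 0.1186], [0.408, 0.1414]] [0.48306325 0.21593656] [0.1144519  0.1775202  0.11334993]
platen 0.048 [[0.4426, 0.2998], [0.5511, 0.28], [0.5127, 0.1132], [0.4056, 0.1352]] [0.47799756 0.20706047] [0.11036945 0.17118812 0.10930679]
tray [[0.5409, -0.1572], [0.5487, -0.2479], [0.3652, -0.2579], [0.3575, -0.1695]] [ 0.45306791 -0.20812018] [0.09100934 0.1837675  0.08876253]
pocket 13.0 (132.97421765327454, 228.12218475341797) (2.01765775680542, 12.502523422241211) [0.4359 0.2771 0.048 ]
pocket 71.5 (152.2637481689453, 206.11280059814453) (21.694265365600586, 21.826473236083984) [0.4834 0.2351 0.048 ]
pocket 11.0 (130.8844694495201, 187.59028434753418) (2.086646556854248, 9.618884086608887) [0.5262 0.2832 0.048 ]
```

```bash
python3 - <<'E'
from h import *
print("plate side",plane("side",(277.2,281.5),.0115), "stemtop side",plane("side",(278.1,264.7),.044))
a=np.load("top0.npz");p=a["p"][:,:,::-1]
b=np.load("side0.npz");q=b["p"][:,:,::-1]
A=cv2.resize(p[220:252,337:369],None,fx=12,fy=12,interpolation=0); B=cv2.resize(q[255:297,260:295],None,fx=10,fy=10,interpolation=0)[:384]
cv2.imwrite("pics/crop2.png",np.hstack([A,B]))
C=cloud("top",a["d"]);z=C[225:247,343:365]; m=z[:,:,2]>.03;print(z[m].round(4))
C=cloud("side",b["d"]);z=C[255:297,265:291]; m=(z[:,:,2]>.02)&(z[:,:,2]<.05);print(len(z[m]),z[m].mean(0),np.median(z[m],0))
# search middle cross-check from side: pocket
for uv in [(190,142)]: print(plane("side",uv,.048))
print(b["p"].shape)
# obstacles near stage / path, top cloud
C=cloud("top",a["d"]);Z=C.reshape(-1,3)
for x0 in np.arange(.3,.8,.05):
    print(round(x0,2),[round(float(Z[(abs(Z[:,0]-x0-.025)<.025)&(abs(Z[:,1]-y)<.025)][:,2].max(initial=-1)),2) for y in np.arange(-.6,.5,.05)])
E
```

```text
plate side [ 0.41119922 -0.21231258  0.0115    ] stemtop side [ 0.41462534 -0.20724707  0.044     ]
[[ 0.341  -0.0329  1.0483]
 [ 0.4174 -0.2095  0.0426]
 [ 0.4155 -0.2054  0.0402]
 [ 0.4151 -0.2068  0.0448]
 [ 0.4151 -0.2092  0.0437]
 [ 0.4152 -0.2117  0.0418]
 [ 0.415  -0.2134  0.0443]
 [ 0.4135 -0.2035  0.038 ]
 [ 0.4132 -0.2051  0.0419]
 [ 0.4129 -0.2066  0.0455]
 [ 0.413  -0.2091  0.0437]
 [ 0.4128 -0.211   0.0452]
 [ 0.4126 -0.2129  0.0465]
 [ 0.411  -0.2026  0.0432]
 [ 0.4106 -0.2039  0.0482]
 [ 0.411  -0.2072  0.0413]
 [ 0.4109 -0.2093  0.0418]
 [ 0.4109 -0.2116  0.041 ]
 [ 0.4108 -0.2135  0.0423]
 [ 0.4106 -0.2153  0.0445]
 [ 0.4089 -0.2025  0.0428]
 [ 0.4088 -0.2047  0.0426]
 [ 0.4088 -0.207   0.0416]
 [ 0.4087 -0.209   0.0428]
 [ 0.4085 -0.2108  0.0445]
 [ 0.4086 -0.2133  0.0429]
 [ 0.4083 -0.2147  0.0467]
 [ 0.4068 -0.2027  0.0409]
 [ 0.4067 -0.2047  0.042 ]
 [ 0.4066 -0.2069  0.042 ]
 [ 0.4066 -0.209   0.0419]
 [ 0.4063 -0.2106  0.0451]
 [ 0.4064 -0.2132  0.0428]
 [ 0.4049 -0.2055  0.0364]
 [ 0.4046 -0.2071  0.0402]
 [ 0.4043 -0.2086  0.0438]
 [ 0.4043 -0.2108  0.0435]
 
[... 768 characters left out ...]
, 0.05, 0.05, 0.05, 0.01, 0.07, 0.08]
0.55 [0.0, 0.1, 0.2, 0.29, 0.29, 0.0, 0.0, 0.0, 0.0, 0.0, 0.01, 0.01, 0.01, 0.0, 0.0, 0.0, 0.02, 0.02, 0.02, 0.01, 0.07, 0.07]
0.6 [-1.0, -1.0, -1.0, 0.32, 0.39, 0.39, 0.0, 0.0, 0.0, 0.04, 0.04, 0.02, 0.0, 0.0, 0.0, 0.02, 0.02, 0.02, 0.31, 0.31, 0.31, 0.0]
0.65 [-1.0, -1.0, -1.0, -1.0, 0.39, 0.41, 0.38, 0.0, 0.0, 0.04, 0.04, 0.03, 0.02, 0.31, 0.31, 0.31, 0.31, 0.31, 0.31, 0.31, 0.3, 0.0]
0.7 [-1.0, -1.0, -1.0, -1.0, 0.39, 0.44, 0.43, 0.01, 0.01, 0.01, 0.0, 0.0, 0.31, 0.31, 0.31, 0.31, 0.28, 0.26, -1.0, -1.0, -1.0, -1.0]
0.75 [-1.0, -1.0, -1.0, -1.0, 0.27, 0.33, 0.02, 0.01, 0.01, 0.01, 0.01, 0.0, 0.01, -1.0, -1.0, -1.0, -1.0, -1.0, -1.0, -1.0, -1.0, 0.06]
```

View pics/crop2.png

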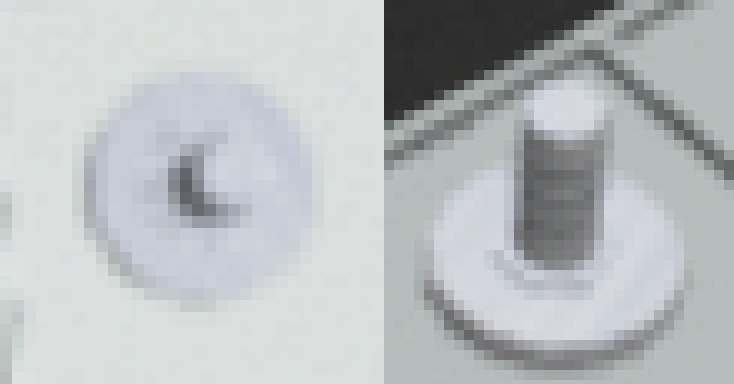

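```bash
cat >> h.py <<'E'
from scipy.spatial.transform import Rotation as Ro
def rel(target,yaw=None,prt=True):
    """target world TCP -> tool-frame shift from measured pose; wanted tool x yaw -> turn"""
    o=bot.get_obs();w,x,y,z=o["tool_rot"];R=Ro.from_quat([x,y,z,w]);M=R.as_matrix()
    s=M.T@(np.array(target)-o["eef_pos"])
    out=[]
    if yaw is not None:
        c,k=np.cos(yaw),np.sin(yaw)
        W=np.array([[c,k,0],[k,-c,0],[0,0,-1.]])
        out=Ro.from_matrix(M.T@W).as_rotvec(degrees=True).round(2)
    print("t",round(float(o["t"]),2),"tcp",o["eef_pos"].round(4),"yaw",np.degrees(np.arctan2(M[1,0],M[0,0])).round(2),"tilt",M[:,2].round(3),"F",o["contact_force"].round(2),"w",round(float(o["gripper_width"]),3),"\nshift mm",(s*1000).round(1),"turn",out)
E
python3 -m crank '[[[0,0,0],[0,0,8.2],0.085],[[0,0,0],[0,0,8.2],0.085],[[0,0,0],[0,0,8.2],0.085],[[0,0,0],[0,0,8.2],0.085]]'
python3 -c "
from h import *
rel([.411,-.209,.12],np.radians(-12.8))"
```

```text
t: 0.6
eef_pos: [0.23, -0.6343, 0.2447]
tool_rot: [-0.0, 0.993, -0.114, -0.0]
contact_force: [-0.8, -0.3, -0.5]
gripper_width: 0.992
t 0.6 tcp [ 0.23   -0.6343  0.2447] yaw -13.15 tilt [-0.     0.001 -1.   ] F [-0.82 -0.29 -0.47] w 0.992 
shift mm [  79.7 -455.2  125.1] turn [-0.05  0.04 -0.35]
```

```bash
python3 -m crank '[[[0.01,-0.05,0.0],[0,0,0],0.085],[[0.01,-0.05,0.0],[0,0,0],0.085],[[0.01,-0.05,0.01],[0,0,0],0.085],[[0.01,-0.05,0.01],[0,0,0],0.085],[[0.01,-0.05,0.01],[0,0,0],0.085],[[0.01,-0.05,0.01],[0,0,0],0.085],[[0.01,-0.05,0.01],[0,0,0],0.085],[[0.01,-0.05,0.01],[0,0,0],0.085],[[0,-0.05,0.01],[0,0,0],0.085],[[0,0,0],[0,0,0],0.085]]'
python3 - <<'E'
from h import *
rel([.411,-.209,.08],np.radians(-12.8))
p,d=bot.read_camera("top"); q,e=bot.read_camera("side")
cv2.imwrite("pics/g1.png",np.hstack([cv2.resize(p[160:270,300:420,::-1],None,fx=3.2,fy=3.2),cv2.resize(q[190:310,215:365,::-1],None,fx=2.7,fy=2.94)[:352]]))
E
```

```text
t: 1.85
eef_pos: [0.4087, -0.2097, 0.1744]
tool_rot: [-0.001, 0.994, -0.109, -0.001]
contact_force: [-0.2, -1.0, 0.1]
gripper_width: 0.994
t 1.85 tcp [ 0.4087 -0.2097  0.1744] yaw -12.47 tilt [-0.002  0.002 -1.   ] F [-0.18 -0.98  0.1 ] w 0.994 
shift mm [ 2.3 -1.  94.4] turn [-0.09  0.12  0.33]
```

View pics/g1.png

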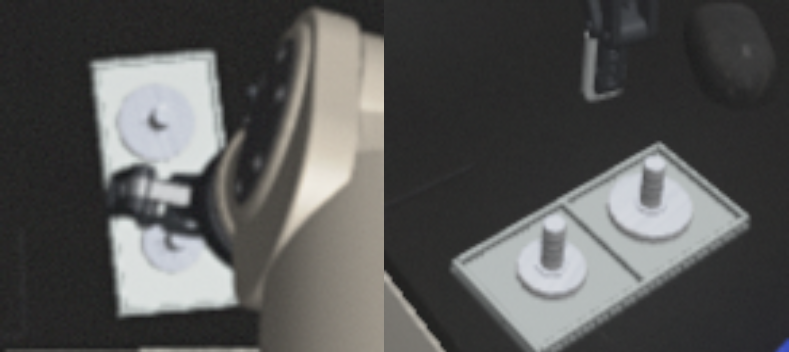

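```bash
python3 -m crank '[[[0.0023,-0.001,0.03],[0,0,0],0.085],[[0,0,0.04],[0,0,0.3],0.085],[[0,0,0.034],[0,0,0],0.085],[[0,0,0],[0,0,0],0.085]]'
python3 - <<'E'
from h import *
rel([.411,-.209,.032],np.radians(-12.8))
p,d=bot.read_camera("top"); q,e=bot.read_camera("side")
cv2.imwrite("pics/g2.png",np.hstack([cv2.resize(p[160:270,300:420,::-1],None,fx=3.2,fy=3.2),cv2.resize(q[190:310,215:365,::-1],None,fx=2.7,fy=2.94)[:352]]))
E
```

```text
t: 2.45
eef_pos: [0.4087, -0.2141, 0.0697]
tool_rot: [-0.0, 0.993, -0.116, -0.002]
contact_force: [-0.1, 1.3, 0.2]
gripper_width: 0.996
t 2.45 tcp [ 0.4087 -0.2141  0.0697] yaw -13.31 tilt [-0.005  0.001 -1.   ] F [-0.07  1.34  0.17] w 0.996 
shift mm [ 1.2 -5.5 37.7] turn [-0.    0.28 -0.51]
```

View pics/g2.png

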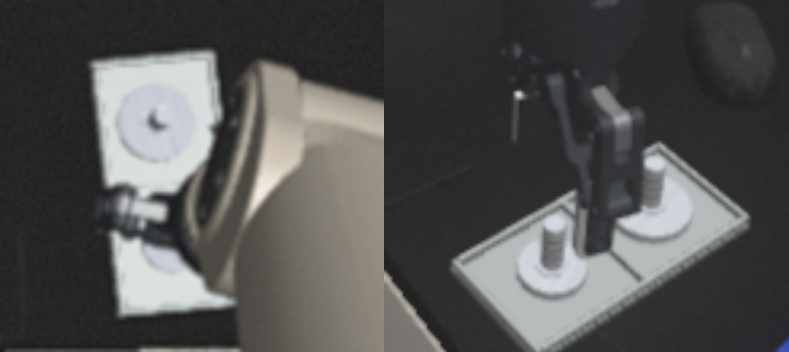

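```bash
python3 -m crank '[[[0.001,-0.004,0.01],[0,0,-0.5],0.085],[[0,0,0],[0,0,0],0.085],[[0,0,0],[0,0,0],0.085]]'
python3 - <<'E'
from h import *
rel([.411,-.209,.032],np.radians(-12.8))
q,e=bot.read_camera("side")
cv2.imwrite("pics/g3.png",cv2.resize(q[170:310,205:375,::-1],None,fx=4,fy=4))
c=bot.calibration("side");E=np.linalg.inv(c["extrinsics"])
o=bot.get_obs();w,x,y,z=o["tool_rot"];M=Ro.from_quat([x,y,z,w]).as_matrix()
for P in ([0,.0425,0],[0,-.0425,0],[0,0,0]):
    X=E@np.append(o["eef_pos"]+M@np.array(P),1);print(P,((c["fx"]*X[0]/X[2]+c["cx"]-205)*4).round(),((c["fy"]*X[1]/X[2]+c["cy"]-170)*4).round())
E
```

```text
t: 2.92
eef_pos: [0.413, -0.2096, 0.0617]
tool_rot: [0.0, 0.994, -0.11, 0.0]
contact_force: [0.2, -0.1, -0.0]
gripper_width: 0.996
t 2.92 tcp [ 0.413  -0.2096  0.0617] yaw -12.66 tilt [ 0.001 -0.    -1.   ] F [ 0.16 -0.07 -0.04] w 0.996 
shift mm [-2.1 -0.2 29.7] turn [ 0.01 -0.04  0.14]
[0, 0.0425, 0] 339.0 422.0
[0, -0.0425, 0] 254.0 287.0
[0, 0, 0] 295.0 352.0
```

View pics/g3.png

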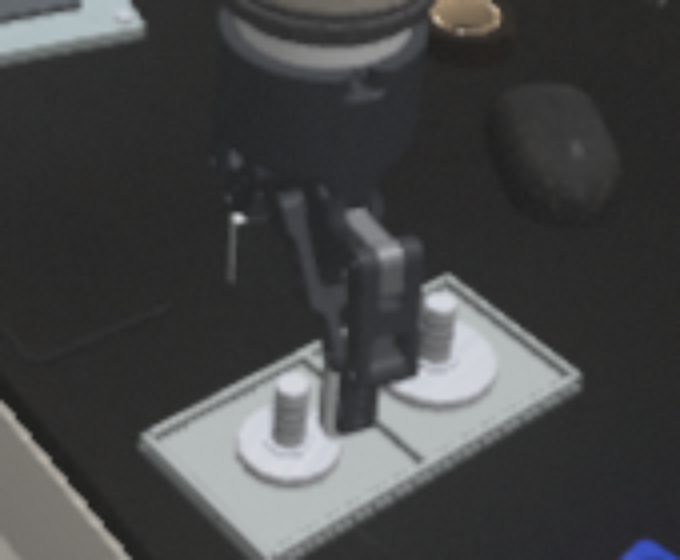

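```bash
python3 -m crank '[[[-0.002,0,0.01],[0,0,0],0.085],[[0,0,0.01],[0,0,0],0.085],[[0,0,0.01],[0,0,0],0.085],[[0,0,0],[0,0,0],0.085],[[0,0,0],[0,0,0],0.085]]'
python3 - <<'E'
from h import *
rel([.411,-.209,.032],np.radians(-12.8))
q,e=bot.read_camera("side")
cv2.imwrite("pics/g4.png",cv2.resize(q[170:310,205:375,::-1],None,fx=4,fy=4))
E
```

```text
t: 3.6
eef_pos: [0.4107, -0.2091, 0.0312]
tool_rot: [-0.0, 0.994, -0.11, -0.0]
contact_force: [-0.4, 0.2, 0.4]
gripper_width: 0.992
t 3.6 tcp [ 0.4107 -0.2091  0.0312] yaw -12.67 tilt [-0.  0. -1.] F [-0.45  0.21  0.44] w 0.992 
shift mm [ 0.2 -0.2 -0.8] turn [-0.    0.01  0.13]
```

View pics/g4.png

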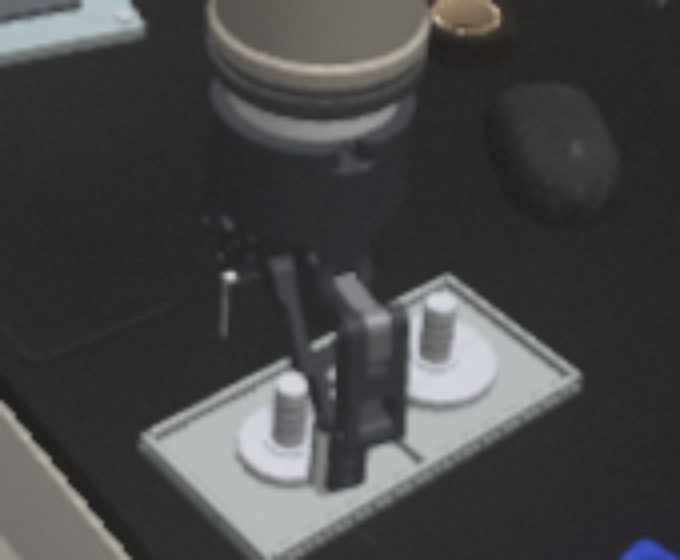

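```bash
python3 -m crank '[[[0,0,0],[0,0,0],0.03],[[0,0,0],[0,0,0],0.02],[[0,0,0],[0,0,0],0.02],[[0,0,0],[0,0,0],0.0],[[0,0,0],[0,0,0],0.0],[[0,0,0],[0,0,0],0.0],[[0,0,0],[0,0,0],0.0]]' 40
python3 - <<'E'
from h import *
rel([.411,-.209,.032],np.radians(-12.8))
E
```

```text
t: 4.53
eef_pos: [0.4108, -0.2092, 0.0315]
tool_rot: [0.0, 0.994, -0.11, 0.0]
contact_force: [-1.6, 1.0, 6.4]
gripper_width: 0.15
t 4.53 tcp [ 0.4108 -0.2092  0.0315] yaw -12.67 tilt [ 0. -0. -1.] F [-1.61  1.03  6.41] w 0.15 
shift mm [ 0.1 -0.3 -0.5] turn [ 0.   -0.01  0.13]
```

```bash
python3 -m crank '[[[0,0,0],[0,0,0],0.0],[[0,0,-0.01],[0,0,0],0.0],[[0,0,-0.03],[0,0,0],0.0],[[0,0,-0.04],[0,0,0],0.0],[[0,0,-0.04],[0,0,0],0.0],[[0,0,0],[0,0,0],0.0],[[0,0,0],[0,0,0],0.0]]' 60
python3 - <<'E'
from h import *
rel([.4645,.1522,.13],np.radians(-12.8))
p,d=bot.read_camera("top"); q,e=bot.read_camera("side")
cv2.imwrite("pics/g5.png",cv2.resize(q[110:310,205:375,::-1],None,fx=3,fy=3))
E
```

```text
t: 5.4
eef_pos: [0.4101, -0.2089, 0.1508]
tool_rot: [-0.0, 0.994, -0.11, -0.0]
contact_force: [0.2, 0.4, -2.1]
gripper_width: 0.139
t 5.4 tcp [ 0.4101 -0.2089  0.1508] yaw -12.67 tilt [-0.001  0.    -1.   ] F [ 0.17  0.44 -2.1 ] w 0.139 
shift mm [ -26.1 -364.3   20.9] turn [-0.    0.05  0.13]
```

View pics/g5.png

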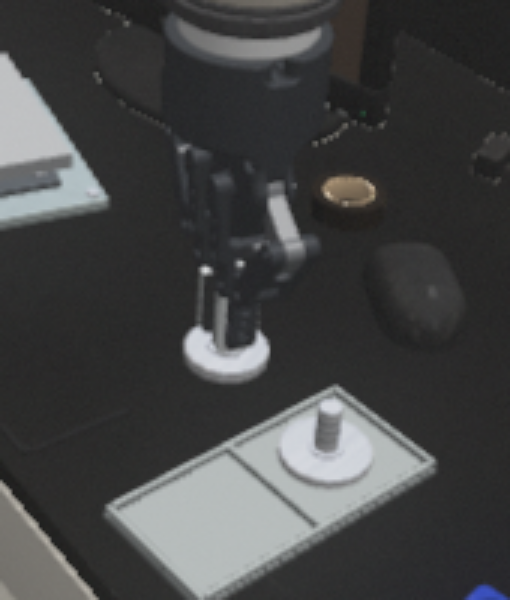

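The picture shows the small disc held level below the fingers (225,350) and the big one undisturbed (328,455). Next I carry it to the strip.

```bash
python3 -m crank '[[[-0.003,-0.03,0],[0,0,0],0.0],[[-0.003,-0.04,0],[0,0,0],0.0],[[-0.003,-0.045,0],[0,0,0],0.0],[[-0.003,-0.045,0],[0,0,0],0.0],[[-0.003,-0.045,0],[0,0,0],0.0],[[-0.003,-0.045,0],[0,0,0],0.0],[[-0.003,-0.045,0],[0,0,0],0.0],[[-0.003,-0.04,0.01],[0,0,0],0.0],[[-0.002,-0.029,0.01],[0,0,0],0.0],[[0,0,0],[0,0,0],0.0]]'
python3 -m crank '[[[0,0,0.02],[0,0,0],0.0],[[0,0,0],[0,0,0],0.0],[[0,0,0],[0,0,0],0.0]]'
python3 - <<'E'
from h import *
rel([.4645,.1522,.0805],np.radians(-12.8))
p,d=bot.read_camera("top"); q,e=bot.read_camera("side")
np.savez("s6.npz",p=p,q=q)
cv2.imwrite("pics/g6.png",np.hstack([cv2.resize(p[150:260,105:235,::-1],None,fx=3,fy=3),cv2.resize(q[90:200,130:260,::-1],None,fx=3,fy=3)]))
E
```

```text
t: 6.75
eef_pos: [0.464, 0.1541, 0.1294]
tool_rot: [0.0, 0.994, -0.108, -0.002]
contact_force: [0.2, -0.3, -1.8]
gripper_width: 0.142
t: 7.12
eef_pos: [0.4651, 0.151, 0.1113]
tool_rot: [0.0, 0.994, -0.111, -0.0]
contact_force: [0.5, 0.1, -2.0]
gripper_width: 0.141
t 7.12 tcp [0.4651 0.151  0.1113] yaw -12.73 tilt [-0.001 -0.    -1.   ] F [ 0.51  0.14 -1.97] w 0.141 
shift mm [-0.9 -1.1 30.8] turn [0.03 0.03 0.07]
```

View pics/g6.png

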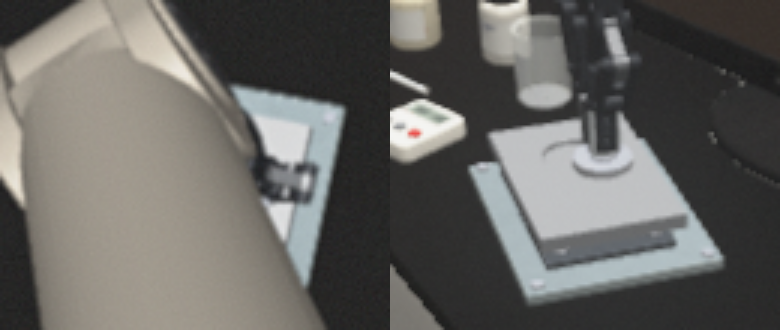

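```bash
python3 - <<'E'
from h import *
a=np.load("s6.npz");q=a["q"]
A=cv2.resize(q[130:155,185:217,::-1],None,fx=12,fy=12,interpolation=0)
b=np.load("side0.npz")["p"]
B=cv2.resize(b[130:155,172:208,::-1],None,fx=12,fy=12,interpolation=0)
cv2.imwrite("pics/g7.png",np.hstack([A,B]))
E
```

```text
(no output)
```

View pics/g7.png

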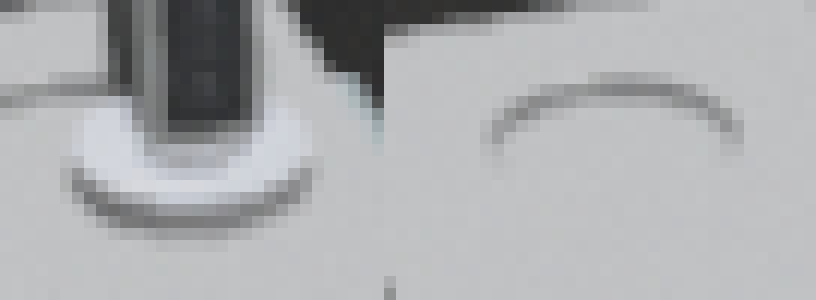

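```bash
python3 - <<'E'
from h import *
for v in(142,142.6,143.2): print(plane("side",(190.8,v),.048).round(4))
for v in(139.5,140.5,141.5): print(plane("side",(200.5,v),.0913).round(4))
# predicted pixel of disc axis and pocket estimates
c=bot.calibration("side");E=np.linalg.inv(c["extrinsics"])
def pr(P): X=E@np.append(P,1);return (c["fx"]*X[0]/X[2]+c["cx"]).round(2),(c["fy"]*X[1]/X[2]+c["cy"]).round(2)
print(pr([.4651,.151,.0913]),pr([.4834,.2351,.048]),pr([.4847,.2363,.048]))
E
```

```text
[0.4842 0.2311 0.048 ]
[0.4828 0.2286 0.048 ]
[0.4815 0.226  0.048 ]
[0.4723 0.1591 0.0913]
[0.4701 0.1551 0.0913]
[0.468  0.1512 0.0913]
(np.float64(199.36), np.float64(141.88)) (np.float64(189.71), np.float64(141.38)) (np.float64(189.96), np.float64(141.03))
```

```bash
python3 -m crank '[[[-0.001,0,0.015],[0,0,0],0.0],[[0,0,0.014],[0,0,0],0.0],[[0,0,0],[0,0,0],0.0],[[0,0,0],[0,0,0],0.0]]'
python3 -m crank '[[[0,0,0.002],[0,0,0],0.0],[[0,0,0.002],[0,0,0],0.0],[[0,0,0],[0,0,0],0.0]]'
python3 - <<'E'
from h import *
rel([.4645,.1522,.0755],np.radians(-12.8))
E
```

```text
t: 7.72
eef_pos: [0.4642, 0.1519, 0.0821]
tool_rot: [0.0, 0.994, -0.11, -0.0]
contact_force: [0.3, -0.3, -1.8]
gripper_width: 0.143
t: 8.1
eef_pos: [0.4642, 0.1518, 0.0783]
tool_rot: [0.0, 0.994, -0.11, -0.0]
contact_force: [0.0, 0.4, -0.7]
gripper_width: 0.141
t 8.1 tcp [0.4642 0.1518 0.0783] yaw -12.68 tilt [-0. -0. -1.] F [ 0.05  0.43 -0.67] w 0.141 
shift mm [ 0.2 -0.4  2.8] turn [0.01 0.   0.12]
```

```bash
for i in 1 ; do python3 -m crank '[[[0,0,0.001],[0,0,0],0.0],[[0,0,0],[0,0,0],0.0]]'; python3 -m crank '[[[0,0,0.001],[0,0,0],0.0],[[0,0,0],[0,0,0],0.0]]';python3 -m crank '[[[0,0,0.001],[0,0,0],0.0],[[0,0,0],[0,0,0],0.0]]'; python3 -m crank '[[[0,0,0.001],[0,0,0],0.0],[[0,0,0],[0,0,0],0.0]]'; done | grep -E "eef|force"
```

```text
eef_pos: [0.4642, 0.1519, 0.0773]
contact_force: [-0.1, 0.2, -1.6]
eef_pos: [0.4642, 0.1519, 0.0762]
contact_force: [0.3, 0.4, -1.5]
eef_pos: [0.4643, 0.1519, 0.0754]
contact_force: [0.5, -0.2, 1.6]
eef_pos: [0.4643, 0.1519, 0.0744]
contact_force: [-0.8, -0.7, 2.7]
```

```bash
python3 -m crank '[[[0,0,0.001],[0,0,0],0.0],[[0,0,0.0015],[0,0,0],0.0],[[0,0,0.0015],[0,0,0],0.0],[[0,0,0],[0,0,0],0.0],[[0,0,0],[0,0,0],0.0]]'
python3 - <<'E'
from h import *
rel([.4834,.2351,.070],np.radians(-12.8))
E
```

```text
t: 9.72
eef_pos: [0.4643, 0.1519, 0.0704]
tool_rot: [-0.0, 0.994, -0.11, 0.0]
contact_force: [-1.3, -0.4, 5.9]
gripper_width: 0.142
t 9.72 tcp [0.4643 0.1519 0.0704] yaw -12.68 tilt [ 0. -0. -1.] F [-1.32 -0.36  5.9 ] w 0.142 
shift mm [  0.3 -85.3   0.4] turn [-0.   -0.01  0.12]
```

```bash
python3 -m crank '[[[0,-0.003,0.0003],[0,0,0],0.0],[[0,-0.005,0],[0,0,0],0.0],[[0,-0.006,0],[0,0,0],0.0],[[0,-0.006,0],[0,0,0],0.0],[[0,-0.006,0],[0,0,0],0.0],[[0,-0.006,0],[0,0,0],0.0],[[0,-0.005,0],[0,0,0],0.0],[[0,-0.003,0],[0,0,0],0.0],[[0,0,0],[0,0,0],0.0]]'
python3 - <<'E'
from h import *
rel([.4834,.2351,.070],np.radians(-12.8))
E
```

```text
t: 10.85
eef_pos: [0.4734, 0.1905, 0.0701]
tool_rot: [0.0, 0.994, -0.111, 0.0]
contact_force: [-0.8, -2.3, 6.4]
gripper_width: 0.144
t 10.85 tcp [0.4734 0.1905 0.0701] yaw -12.7 tilt [ 0.    -0.001 -1.   ] F [-0.78 -2.32  6.39] w 0.144 
shift mm [ -0.1 -45.7   0.1] turn [ 0.03 -0.03  0.1 ]
```

```bash
python3 -m crank '[[[0,-0.003,0],[0,0,0],0.0],[[0,-0.005,0],[0,0,0],0.0],[[0,-0.006,0],[0,0,0],0.0],[[0,-0.006,0],[0,0,0],0.0],[[0,-0.006,0],[0,0,0],0.0],[[0,-0.004,0],[0,0,0],0.0],[[0,-0.003,0],[0,0,0],0.0],[[0,-0.002,0],[0,0,0],0.0],[[0,-0.001,0],[0,0,0],0.0]]'
python3 - <<'E'
from h import *
rel([.4834,.2351,.070],np.radians(-12.8))
E
```

```text
t: 11.98
eef_pos: [0.4812, 0.2249, 0.07]
tool_rot: [0.001, 0.994, -0.111, 0.0]
contact_force: [-1.3, -3.2, 5.8]
gripper_width: 0.138
t 11.97 tcp [0.4812 0.2249 0.07  ] yaw -12.72 tilt [-0.    -0.002 -1.   ] F [-1.3  -3.18  5.78] w 0.138 
shift mm [ -0.1 -10.5  -0. ] turn [ 0.1  -0.01  0.08]
```

```bash
python3 -m crank '[[[0,-0.001,0],[0,0,0],0.0],[[0,-0.001,0],[0,0,0],0.0],[[0,-0.001,0],[0,0,0],0.0]]'
```

```text
t: 12.35
eef_pos: [0.4818, 0.2276, 0.07]
tool_rot: [0.001, 0.994, -0.111, -0.0]
contact_force: [-0.8, -4.2, 5.4]
gripper_width: 0.14
```

```bash
python3 -m crank '[[[0,-0.001,0],[0,0,0],0.0],[[0,-0.001,0],[0,0,0],0.0]]'
```

```text
t: 12.6
eef_pos: [0.4822, 0.2296, 0.07]
tool_rot: [0.001, 0.994, -0.111, -0.0]
contact_force: [-1.8, -3.4, 5.8]
gripper_width: 0.139
```

```bash
python3 -m crank '[[[0,-0.001,0],[0,0,0],0.0],[[0,-0.001,0],[0,0,0],0.0]]'
```

```text
t: 12.85
eef_pos: [0.4826, 0.2315, 0.07]
tool_rot: [0.001, 0.994, -0.111, -0.0]
contact_force: [-2.0, -3.6, 5.4]
gripper_width: 0.146
```

```bash
python3 -m crank '[[[0,-0.001,0],[0,0,0],0.0],[[0,0,0],[0,0,0],0.0]]'
```

```text
t: 13.1
eef_pos: [0.4829, 0.2327, 0.07]
tool_rot: [0.001, 0.994, -0.111, -0.0]
contact_force: [-0.4, -3.0, 5.8]
gripper_width: 0.142
```

```bash
python3 -m crank '[[[0,-0.001,0],[0,0,0],0.0],[[0,0,0],[0,0,0],0.0]]'
```

```text
t: 13.35
eef_pos: [0.4831, 0.2336, 0.07]
tool_rot: [0.001, 0.994, -0.111, 0.0]
contact_force: [-0.5, -3.1, 5.1]
gripper_width: 0.139
```

```bash
python3 -m crank '[[[0,-0.001,0],[0,0,0],0.0],[[0,0,0],[0,0,0],0.0]]'
```

```text
t: 13.6
eef_pos: [0.4833, 0.2353, 0.0699]
tool_rot: [0.0, 0.994, -0.111, 0.0]
contact_force: [0.1, -3.2, 3.1]
gripper_width: 0.139
```

```bash
python3 -m crank '[[[0,0,0],[0,0,0],0.0]]'
python3 - <<'E'
from h import *
rel([.4834,.2351,.070],np.radians(-12.8))
q,e=bot.read_camera("side")
cv2.imwrite("pics/g8.png",cv2.resize(q[110:200,140:250,::-1],None,fx=6,fy=6))
E
```

```text
t: 13.72
eef_pos: [0.4833, 0.2355, 0.0699]
tool_rot: [0.0, 0.994, -0.111, 0.0]
contact_force: [-1.0, -2.8, 3.0]
gripper_width: 0.141
t 13.72 tcp [0.4833 0.2355 0.0699] yaw -12.69 tilt [ 0. -0. -1.] F [-1.   -2.77  3.03] w 0.141 
shift mm [ 0.2  0.3 -0.1] turn [ 0.01 -0.02  0.11]
```

View pics/g8.png

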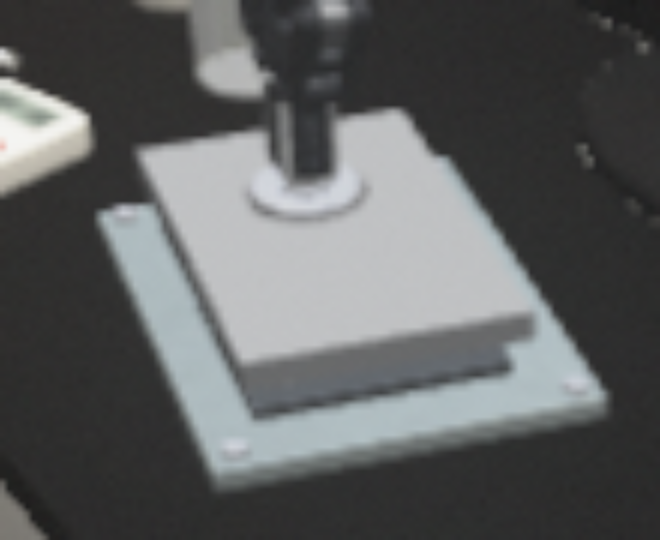

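```bash
python3 - <<'E'
from h import *
a=np.load("side0.npz")["p"]
b,_=bot.read_camera("side")
def edge(im,u):
    g=cv2.GaussianBlur(im.astype(np.float32).mean(2),(0,0),1)[:,u]; d=np.diff(g)
    r=np.arange(160,178); i=r[np.argmin(d[r])]; y0,y1,y2=d[i-1:i+2]; return i+.5*(y0-y2)/(y0-2*y1+y2)
D=[edge(b,u)-edge(a,u) for u in range(184,226,2)]
print(np.round(D,2),np.median(D))
c=bot.calibration("side");E=np.linalg.inv(c["extrinsics"])
def pr(P): X=E@np.append(P,1);return (c["fy"]*X[1]/X[2]+c["cy"])
print("px per mm", (pr([.46,.124,.043])-pr([.46,.124,.048]))/5)
E
```

```text
[0.65 0.68 0.68 0.71 0.71 0.62 0.66 0.67 0.66 0.65 0.56 0.6  0.66 0.68
 0.66 0.67 0.66 0.75 0.63 0.62 0.67] 0.6625106483697891
px per mm 0.39439110931062943
```

```bash
python3 -m crank '[[[0,0,-0.001],[0,0,0],0.0],[[0,0,0],[0,0,0],0.0]]' 20
python3 -m crank '[[[0,0,0],[0,0,0],0.02],[[0,0,0],[0,0,0],0.03],[[0,0,0],[0,0,0],0.04],[[0,0,0],[0,0,0],0.06],[[0,0,0],[0,0,0],0.06]]'
python3 - <<'E'
from h import *
rel([.4834,.2351,.070],np.radians(-12.8))
q,e=bot.read_camera("side")
cv2.imwrite("pics/g9.png",cv2.resize(q[110:200,140:250,::-1],None,fx=6,fy=6))
E
```

```text
t: 14.08
eef_pos: [0.4832, 0.2359, 0.0711]
tool_rot: [-0.0, 0.994, -0.11, 0.0]
contact_force: [1.5, -1.6, 2.5]
gripper_width: 0.143
t: 14.7
eef_pos: [0.4831, 0.2358, 0.071]
tool_rot: [0.0, 0.994, -0.11, -0.0]
contact_force: [-0.3, 0.7, 0.3]
gripper_width: 0.7
t 14.7 tcp [0.4831 0.2358 0.071 ] yaw -12.67 tilt [-0.  0. -1.] F [-0.29  0.72  0.32] w 0.7 
shift mm [0.5 0.6 1. ] turn [0.   0.   0.13]
```

View pics/g9.png

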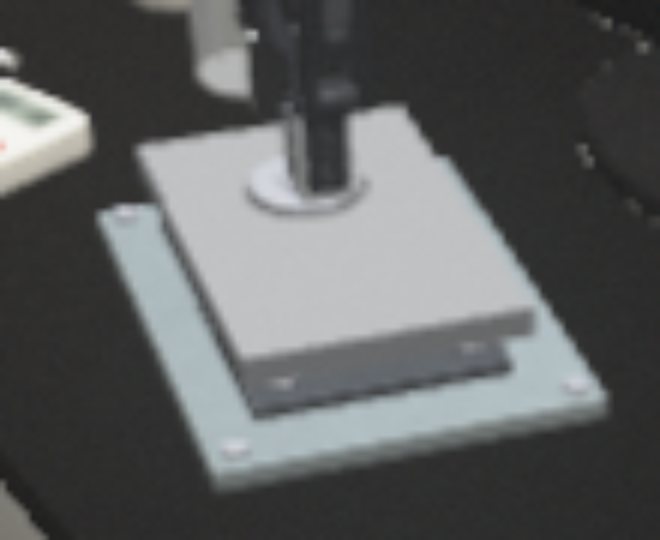

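```bash
python3 -m crank '[[[0,0,-0.005],[0,0,0],0.06],[[0,0,-0.02],[0,0,0],0.06],[[0,0,-0.04],[0,0,0],0.06],[[0,0,-0.05],[0,0,0],0.06],[[0,0.03,-0.03],[0,0,0],0.06],[[0,0.05,0],[0,0,0],0.06],[[0,0.06,0],[0,0,0],0.06],[[0,0.06,0],[0,0,0],0.06],[[0,0.06,0],[0,0,0],0.06],[[0,0.06,0],[0,0,0],0.06]]'
python3 -m crank '[[[0,0.06,0],[0,0,0],0.06],[[0,0.04,0],[0,0,0],0.06],[[0,0,0],[0,0,0],0.06],[[0,0,0],[0,0,0],0.06]]'
python3 - <<'E'
from h import *
rel([.4834,.2351,.070],np.radians(-12.8))
p,d=bot.read_camera("top"); q,e=bot.read_camera("side")
A=cv2.resize(p[150:270,105:395,::-1],None,fx=2.5,fy=2.5)
B=cv2.resize(q[110:200,140:250,::-1],None,fx=3,fy=3)
im=np.zeros((570,725,3),np.uint8);im[:300]=A;im[300:570,:330]=B;im[300:570,350:710]=cv2.resize(q[220:310,235:355,::-1],None,fx=3,fy=3)
cv2.imwrite("pics/g10.png",im); np.savez("end.npz",p=p,d=d,q=q,e=e)
a=np.load("side0.npz")["p"]
def edge(im,u):
    g=cv2.GaussianBlur(im.astype(np.float32).mean(2),(0,0),1)[:,u]; dd=np.diff(g)
    r=np.arange(160,178); i=r[np.argmin(dd[r])]; y0,y1,y2=dd[i-1:i+2]; return i+.5*(y0-y2)/(y0-2*y1+y2)
print("sink px",np.median([edge(q,u)-edge(a,u) for u in range(184,226,2)]))
for n,D in(("top",d),("side",e)):
    C=cloud(n,D); m=(np.hypot(C[:,:,0]-.4834,C[:,:,1]-.2355)<.03)
    Z=C[m]; print(n,"stem top z",np.sort(Z[:,2])[-12:].round(4)); r=np.hypot(Z[:,0]-.4834,Z[:,1]-.2355)
    print(" plate z",np.median(Z[(r>.010)&(r<.019),2]), "n",((r>.01)&(r<.019)).sum())
    W=C[(np.hypot(C[:,:,0]-.4645,C[:,:,1]-.1522)<.02)];print(" platen z",np.median(W[:,2]))
E
```

```text
t: 16.0
eef_pos: [0.4123, -0.0782, 0.2166]
tool_rot: [-0.0, 0.994, -0.11, 0.001]
contact_force: [1.8, 0.2, -1.3]
gripper_width: 0.704
t: 16.5
eef_pos: [0.3912, -0.1732, 0.2162]
tool_rot: [-0.0, 0.994, -0.11, 0.0]
contact_force: [0.2, 0.7, -0.2]
gripper_width: 0.706
t 16.5 tcp [ 0.3912 -0.1732  0.2162] yaw -12.65 tilt [ 0.  0. -1.] F [ 0.24  0.72 -0.2 ] w 0.706 
shift mm [   0.5 -418.5  146.4] turn [-0.03 -0.02  0.15]
sink px -0.0037079453468322754
top stem top z [0.0843 0.0843 0.0845 0.0846 0.0848 0.0849 0.085  0.0856 0.0857 0.0862
 0.0868 0.0878]
 plate z 0.05112457904478662 n 161
 platen z 0.04717117612871591
side stem top z [0.0841 0.0843 0.0845 0.0846 0.0846 0.0847 0.0848 0.0848 0.0856 0.0857
 0.0859 0.0864]
 plate z 0.05239831934678396 n 79
 platen z 0.04685070667122726
```

View pics/g10.png

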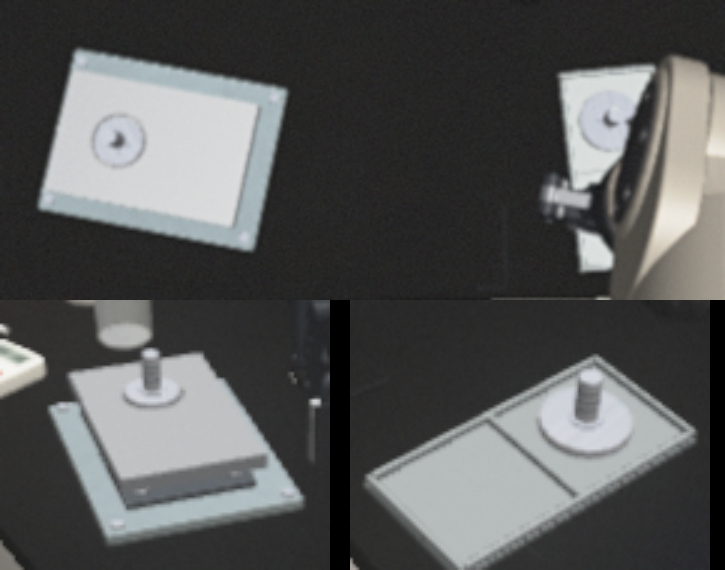

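The disc sits in the pocket at (118,140). Its top face stands 4–5 mm above the platen and its stem top is at about 84.5 mm. If it were seated, those would be 4 mm and 84 mm; if not, 8 mm and 88 mm. The platen is back at rest, the big disc is in its bay, and the robot is clear.

```bash
python3 -c "
from station import bot
print(bot.hand_in())"
```

```text
the job is handed in; nothing more can be done
None
```

The small disc is lying flat and fully home in the pocket, and I handed the job in at about 16.6 s of the 61 s allowed.

I took it from the tray by its stem and set it down on the platen's bare right-hand end, about 6 mm from the strip point. I pressed the platen down about 5.6 mm with roughly 8 N and slid the disc left. The last few millimetres were in 1–2 mm steps, stopping at the drop. I then eased up 1 mm and let go. I aimed the slide with the cameras, since the pocket's outline was visible; the drop itself was found by feel, on the first pass.

- **Drop:** the upward force fell by about 2.6 N, where the given spring rate predicts 3.2 N. In the side picture the platen then stood 1.7 mm down, against the 1.6 mm expected with the disc seated.
- **After letting go:** the platen is back at rest. The disc's top face is 4–5 mm above the platen and its stem top is at about 84.5 mm; seated, these should be 4 mm and 84 mm.
- **Forces:** no reading at the wrist passed about 8 N. I only saw the force at the end of each move, so shorter peaks would not show.
- **Surroundings:** the big disc is still in its bay, and the robot is clear of everything on the stage and tray.

The two cameras disagreed by a few millimetres on where the pocket was along the slide. That direction was settled by feel. No final check failed.

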